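# Rehang the repair caddy on the other pegboard hook

## Robot

A 7-joint arm with a two-finger parallel gripper is mounted at the origin on the work surface. World frame = base frame: x ahead of the robot, y to its left, z up, the work surface at z = 0. Lengths are in m, angles in rad, forces in N, time in s.
With the tool pointing down it reaches from about 0.4 to 0.85 m from the base axis. Payload 10.4 kg.
Tool frame: the origin (TCP) lies on the centre line of the jaws, within the pads' length; the fingertips stand 11 mm ahead of it and the grasp point (between the pads) lies 8 mm behind it (manip.finger_overhang is the distance from the TCP to the fingertips, in m); z points along the fingers, y is the line along which they close (so a half turn about z gives the same grasp; the last joint's range is limited). The gripper opens to 85 mm and grips with 20 to 120 N. Pads are 22 mm wide; open, the fingers measure 114 mm over their backs; the gripper's body (76 mm by 85 mm) begins 54 mm behind the grasp point. The pads swing forward as they close: fully open they stand 13 mm farther back than shut.
Start: joints at [1.17, 0.332, -0.065, 1.46, 0.022, 1.35, -0.088], TCP at [0.231, -0.581, 0.242] pointing down, gripper open.
Joint ranges: [-2.6, 2.6], [-0.5, 2.12], [-1.47, 1.34], [0.16, 2.42], [-1.27, 4.41], [0.06, 2.06], [-2.6, 2.6]. Speed limits (rad/s): [2.22, 2.22, 2.79, 2.79, 3.14, 3.14, 3.14].

## Interface

Orientations are given as a unit quaternion [x, y, z, w].
In Python, from workcell import manip, imaging, workorder gives the robot as it stands.
- The arm moves only by the tool jog_arm, never from a script. Its argument "deltas" is a list of rows, each an object with "gripper": the opening, from 0 (shut) to 1 (fully open); "offset": the shift along the tool's x, y, z in m, a list of three; "rotation": the turn, a rotation vector about the tool's x, y, z in degrees, a list of three. In form: [{"gripper": gripper, "offset": [tx, ty, tz], "rotation": [ax, ay, az]}, ...]. A call has 1 to 20 rows; each row shifts and turns the commanded pose from where the row before left it, along the tool's axes as they then stand; what a row does not reach is not made up. A row lasts 1/10 s, in which the tool goes at most 50 mm and 8.59 degrees, less where a joint would pass 70% of its speed; a pose out of reach is approached as far as the arm can. A call with a gripper value outside its range is refused whole. The fingers move at their own pace and stop on an object; "newtons" is the grip in N (left out, the last holds). Time passes only in rows, so rows that do not move let the fingers close. It gives the time, the measured TCP pose, the force, the opening and the grip force at its end, in the units of the state.
- manip.get_obs(): the state, without advancing time (a new reading comes with each control period).
- imaging.camera(name): name is "scene" or "top" or "wrist"; returns the picture (384x512x3 uint8, blue, green, red); there is no depth.
- imaging.camera_model(name): a dict with "camera_matrix" (3x3 intrinsics, pixels), "world_to_cam" (4x4, takes a point from world to camera coordinates); the wrist camera has in their place "hand_eye" (4x4, takes a point from camera to tool coordinates, whose origin is the TCP and whose axes are the flange's). Camera axes: x right, y up, looking along -z (the intrinsics and any distortion apply to the point x, -y, -z); pixel columns grow to the right and rows downward; lengths in m; the calibration is good to about 2 mm. A picture is of the moment at which its call begins: read the wrist's pose just before it. camera_model takes no time and is no camera call.
- workorder.hand_in(): hands the job in; it is judged then, once.
The state is a dict: "clock": time; "joint_pos": joint angles; "joint_velocities": joint speeds; "tau": joint torques, N m; "position": TCP position; "ee_rot": TCP orientation; "ft_force": force on the tool from outside, world axes, zero at the start; "torque": the same for the moment, N m; "grip_width": opening from 0.0 (shut) to 1.0 (fully open); "grasp_force": force on a finger pad.
Only numpy, scipy, OpenCV 4.12 (cv2) and the standard library are available. Lean on these libraries where they do the work, as an engineer would, in place of code of your own. Each camera call takes 0.05 s, during which the arm holds its last target. There are 200 camera calls.

## Task

Lift the metal caddy by its handle off its pegboard hook and rehang it on the empty hook, without setting it down anywhere on the way and keeping it level so that the jar and the tin in it stay put. The empty hook is only roughly where it was measured, so feel for it: bring the caddy's back gently up to the hook plate, lower it until the lip is fully home over the plate's top edge and the hook carries it, and only then let go; do not force the hook, drop the caddy, or disturb the things on the bench.

Things in the scene. Friction and masses are not known exactly. Their poses are not given: they have to be found in the camera images.
- caddy: Open sheet-metal caddy with wooden middle handle, 100 mm front to back (x), 130 mm wide (y), walls 65 mm high, 0.35 to 0.6 kg with contents. It hangs on hook_a at the start. Origin: centre of its underside; +x points from front to back (towards the pegboard), z up, y along the handle. The outer face of its flat back wall is the plane x = +50 mm, up to z = 108 mm. 
- caddy_lip (a point): Inside the caddy's hanging lip (caddy x 53, z 94 mm): here lies the axis of a hook plate's top edge when fully home, back wall flush on the plate. The lip, 120 mm wide, 4 mm sheet, slopes from the wall's top (10 mm above this point) out and down at 35 deg off vertical, then straight down to 14 mm below it, leaving 9 mm clear behind the wall. It clears the plate's top 17 mm above fully home.
- caddy_grip (a point): Middle of the caddy's handle, 138 mm above its underside. A flat wooden bar along the caddy's y, 14 mm thick (x), 122 mm long, 24 mm high (top 12 mm above this point), free on both sides, open below to caddy z = 65 mm; grip it from above. The lip's top is 28 mm below this point.
- board: White perforated steel panel standing on the bench at the robot's left, front towards its right. Origin on the bench below the front face; +x points into the panel (away from the free side), z up, y along it. Front face: plane x = 0, y = -360 to 440 mm, z = 20 to 420 mm. A dustpan hangs at y 230 to 420 mm (to 65 mm in front of the face), a clamp at y -320 to -235 mm (to 34 mm).
- hook_a: Hook bracket that carries the caddy at the start: foot on the panel and, on two pins in front, an upright steel hook plate 90 mm wide (y), 6 mm thick, 50 mm high with rounded top edge (radius 3 mm). Origin on the panel face, mid-width, level with the axis of that edge; axes as board. The plate's front face is at x = -35 mm.
- hook_b: The empty hook bracket on the same panel, same make as hook_a; the pose is that of its foot (origin on the panel face, axes as board). Its plate is clamped by thumbscrews wherever it was last set, which is not measured: plate front face at x = -20 to -50 mm, axis of its top edge at z = -6 to +6 mm. It does not give: push it with a few N only. The foot reaches up to z = -12 mm.
- jar: Closed glass jar, 38 mm diameter, 58 mm high, standing loose in the caddy's front compartment. Origin: centre of its underside, z up.
- tin: Flat metal tin, 36 x 55 x 28 mm, lying loose in the caddy's rear compartment. Origin: centre of its underside, z up.
- flask: Bystander: aluminium bottle with screw cap, 66 mm diameter, 175 mm high, standing. Origin: centre of underside.
- pump: Bystander: steel bicycle pump lying on the bench, about 290 mm long, 85 mm over its handle, 38 mm high. Origin: on the bench below the barrel's middle.
- funnel: Bystander: silicone funnel standing mouth down, 104 mm diameter, 105 mm high. Origin: centre of its underside.
- brush: Bystander: wooden hand brush lying on the bench, 220 mm long, 46 mm wide, 40 mm high. Origin: on the bench below its middle.
Mind the look-alikes: they are no part of the job. What is shaped like the caddy but green is not meant.

How it is judged:
On the way, in this order (a step that is already met when the one before it is completed fails the run):
1. the caddy is lifted clear of its first hook, held in the gripper (contact force between caddy and hook_a below 0.05 N and distance between caddy and hook_a above 0.135 m and contact force between the fingers and caddy above 1 N), for 0.1 s.
2. still held, its lip is over the second hook's plate and the hook begins to carry it (contact force between the fingers and caddy above 1 N and contact force between caddy and hook_b above 2.5 N and z of caddy in the frame of hook_b between -0.103 and -0.0855 m and x of caddy in the frame of hook_b between -0.104 and -0.067 m), for 0.1 s.
At the end, for the whole second after the job is handed in: The caddy hangs on hook_b, lip fully home over the plate's top edge, within 25 mm of the hook's middle sideways, level within 0.06 rad, square to the hook within 0.08 rad, at rest and let go; jar upright (0.2 rad), jar and tin still in the caddy (origins within 80 mm of its origin) (z of caddy in the frame of hook_b between -0.103 and -0.0855 m and x of caddy in the frame of hook_b between -0.104 and -0.067 m and y of caddy in the frame of hook_b between -0.025 and 0.025 m and contact force between caddy and hook_b above 1.5 N and angle between caddy's own z axis and vertical below 0.06 rad and angle between the x axis of caddy and the x axis of hook_b, either way round below 0.08 rad and linear speed of caddy below 0.02 m/s and contact force between the fingers and caddy below 0.05 N and distance between each of jar, tin and caddy below 0.08 m and angle between jar's own z axis and vertical below 0.2 rad); the robot touches nothing.
It fails at once if the caddy is tipped more than 0.2 rad from level (angle between caddy's own z axis and vertical above 0.2 rad).
It fails at once if the caddy is set down: its underside comes within 15 mm of the bench (bench top at z = 0) (height (world z) of caddy below 0.015 m).
It fails at once if a thing on the bench is pushed more than 20 mm (distance of any of flask, pump, funnel, brush from where it was at the start of the episode above 0.02 m).
It fails at once if the caddy is dropped: it moves at more than 0.2 m/s with no finger on it (contact force between the fingers and caddy below 0.05 N and linear speed of caddy above 0.2 m/s).
It fails at once if the second hook is forced: over 15 N while the caddy is still above it (lip not yet over the plate), or over 32 N in all once on (8 to 14 N when it just hangs) ((contact force between caddy and hook_b above 15 N and z of caddy in the frame of hook_b above -0.08 m) or contact force between caddy and hook_b above 32 N).
It also fails if it takes over 67 s, if anything falls off the work surface, if the arm or the gripper's body presses on something with over 40 N, if the wrist force passes 120 N, or if a joint passes its speed limit or range.

## Working session

There is one attempt and no reset: what is moved stays moved. The work goes in short steps, Python scripts to look and compute and a tool call to move; the robot and the scene stay as the last step left them, time stands still between calls to the robot, and variables do not carry over. Pictures are saved under pics/ and viewed, at most 10 in all, crops included, and the job is handed in when it is done.

Besides the shell and the picture viewer there is one more tool, called after "Emit:" as name(argument=value, ...) on one line, values as JSON. jog_arm: Moves the arm, as the interface text tells. Its arguments: {"type":"object","properties":{"deltas":{"type":"array","items":{"type":"object","properties":{"gripper":{"type":"number"},"offset":{"type":"array","items":{"type":"number"}},"rotation":{"type":"array","items":{"type":"number"}}}}},"newtons":{"type":"number"}},"required":["deltas"]}

```bash
mkdir -p pics; ls; python3 - <<'E'
from workcell import manip, imaging, workorder
import cv2, json
print(manip.get_obs())
for n in("scene","top"):
    m=imaging.camera_model(n); print(n,{k:(v.tolist() if hasattr(v,'tolist') else v) for k,v in m.items()})
    cv2.imwrite(f"pics/{n}0.png",imaging.camera(n))
m=imaging.camera_model("wrist");print(m)
E
```

```text
pics
{'clock': 0.0, 'joint_pos': array([ 1.17039033,  0.33286376, -0.06471364,  1.46095913,  0.02160856,
        1.34993226, -0.0885182 ]), 'joint_velocities': array([ 0.00056301,  0.00112346,  0.00136779, -0.00013071, -0.00032757,
       -0.00066458,  0.00012558]), 'tau': array([-2.37260574e-04, -6.25443220e+01,  4.93917125e-02, -3.91605878e+01,
        1.63401203e-02,  1.00909025e-02,  2.49301456e-05]), 'position': array([ 0.23041083, -0.58057091,  0.24151254]), 'ee_rot': array([ 9.82208874e-01,  1.87790284e-01, -1.74022973e-04, -7.12303285e-04]), 'ft_force': array([ 0.3116284 , -0.88120549,  0.00860528]), 'torque': array([ 0.01214906, -0.05132673, -0.01840808]), 'grasp_force': 0.0, 'grip_width': 1.000857594637675}
scene {'camera_matrix': [[399.1491937240142, 0.0, 255.85140156949217], [0.0, 399.1491937240142, 188.25928191505307], [0.0, 0.0, 1.0]], 'world_to_cam': [[-0.13981111486324344, 0.9901488439002532, 0.0076235873241716386, 0.12119451114981653], [-0.6910814468318331, -0.10309024234832731, 0.7153871929084162, 0.25728052708489135], [0.7091257194641278, 0.09475056124137451, 0.698
[... 322 characters left out ...]
.01746234616326632, 0.13188361700853762, -0.5920695869036352], [-0.13188663511830245, -0.0009837173689312324, 0.9912643178170542, -1.121379907798572], [0.0, 0.0, 0.0, 1.0]]}
{'camera_matrix': array([[301.80974462,   0.        , 254.79092525],
       [  0.        , 301.80974462, 189.42047293],
       [  0.        ,   0.        ,   1.        ]]), 'hand_eye': array([[-1.22188166e-04,  9.62731911e-01,  2.70457488e-01,
         6.74744091e-02],
       [ 9.99999981e-01,  7.59936547e-05,  1.81273024e-04,
        -1.21684421e-03],
       [ 1.53964272e-04,  2.70457505e-01, -9.62731902e-01,
        -1.30740101e-01],
       [ 0.00000000e+00,  0.00000000e+00,  0.00000000e+00,
         1.00000000e+00]])}
```

View pics/scene0.png

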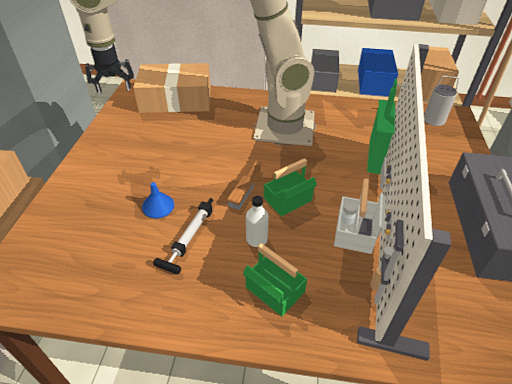

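View pics/top0.png

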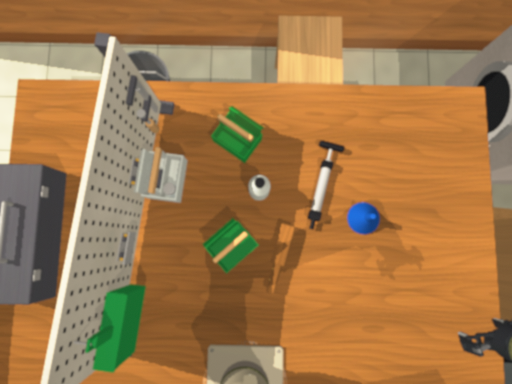

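Both show the grey caddy hanging on the board (scene ~(358,222), top ~(163,177)), and the empty plate seems to be at top ~(127,245). I'll zoom in there.

```bash
python3 - <<'E'
import cv2
t=cv2.imread("pics/top0.png")[60:310,40:270]; s=cv2.imread("pics/scene0.png")[40:290,320:450]
t=cv2.resize(t,None,fx=2.4,fy=2.4,interpolation=cv2.INTER_CUBIC)[:600,:500]
s=cv2.resize(s,None,fx=2.3,fy=2.4,interpolation=cv2.INTER_CUBIC)[:600,:300]
import numpy as np
cv2.imwrite("pics/z0.png",np.hstack([t,s]))
E
```

```text
(no output)
```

View pics/z0.png

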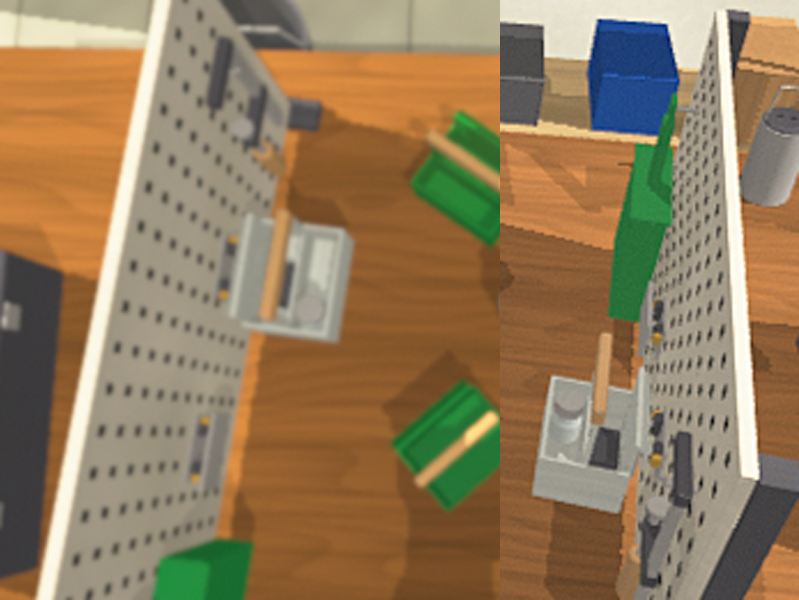

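```bash
cat > h.py <<'E'
import numpy as np, cv2
from workcell import manip, imaging
from scipy.spatial.transform import Rotation as R
def ray(name,px,obs=None):
    m=imaging.camera_model(name); K=m["camera_matrix"]
    d=np.array([(px[0]-K[0,2])/K[0,0],-(px[1]-K[1,2])/K[1,1],-1.])
    if name=="wrist":
        T=np.eye(4);T[:3,:3]=R.from_quat(obs["ee_rot"]).as_matrix();T[:3,3]=obs["position"]
        C=T@m["hand_eye"]
    else: C=np.linalg.inv(m["world_to_cam"])
    d=C[:3,:3]@d; return C[:3,3],d/np.linalg.norm(d)
def onz(r,z): o,d=r; return o+d*(z-o[2])/d[2]
def tri(*rs):
    A=sum(np.eye(3)-np.outer(d,d) for o,d in rs); b=sum((np.eye(3)-np.outer(d,d))@o for o,d in rs)
    p=np.linalg.solve(A,b); return p.round(4),max(np.linalg.norm(np.cross(p-o,d)) for o,d in rs).round(4)
E
python3 - <<'E'
from h import *
S=lambda *p:ray("scene",p);T=lambda *p:ray("top",p)
print("handle near",tri(S(366,180),T(152,192)),"far",tri(S(363.5,215),T(158,148)))
print("hook b screws", tri(S(385.5,187),T(122.5,257.5)), tri(S(386,172),T(125.5,236)))
print("hook b screws", tri(S(386,179),T(124,247)))
print("hook a screws", tri(S(385.5,212),T(136.5,160)), tri(S(385.5,231),T(133,183)))
print("board top",onz(T(112,40),.42),onz(T(45,380),.42),onz(S(418,45),.42),onz(S(437,235),.42))
E
```

```text
handle near (array([0.5595, 0.247 , 0.2467]), np.float64(0.0015)) far (array([0.679 , 0.2378, 0.2392]), np.float64(0.0004))
hook b screws (array([0.3816, 0.3648, 0.0694]), np.float64(0.0092)) (array([0.4451, 0.3269, 0.1846]), np.float64(0.002))
hook b screws (array([0.4142, 0.3449, 0.1312]), np.float64(0.0049))
hook a screws (array([0.6481, 0.2968, 0.2262]), np.float64(0.001)) (array([0.6034, 0.3356, 0.1065]), np.float64(0.0082))
board top [0.88027337 0.30452013 0.42      ] [0.15717539 0.38757752 0.42      ] [0.10176314 0.39890028 0.42      ] [0.87810224 0.31941922 0.42      ]
```

Emit:
jog_arm(deltas=[{"offset":[0,0,-0.04],"gripper":1},{"offset":[0,0,-0.04]},{"offset":[0,0,-0.04]},{"offset":[0,0,-0.04]},{"offset":[0.038,-0.0235,-0.02]},{"offset":[0.038,-0.0235,0]},{"offset":[0.038,-0.0235,0]},{"offset":[0.038,-0.0235,0]},{"offset":[0.038,-0.0235,0]},{"offset":[0.038,-0.0235,0]},{"offset":[0.038,-0.0235,0]},{"offset":[0.038,-0.0235,0]},{"offset":[0.038,-0.0235,0]},{"offset":[0.038,-0.0235,0]},{"offset":[0.038,-0.0235,0]},{"offset":[0.038,-0.0235,0]}])

```text
schema error: expected keys gripper, offset, rotation
```

Emit:
jog_arm(deltas=[{"offset":[0,0,-0.04],"gripper":1,"rotation":[0,0,0]},{"offset":[0,0,-0.04],"gripper":1,"rotation":[0,0,0]},{"offset":[0,0,-0.04],"gripper":1,"rotation":[0,0,0]},{"offset":[0,0,-0.04],"gripper":1,"rotation":[0,0,0]},{"offset":[0.038,-0.0235,-0.02],"gripper":1,"rotation":[0,0,0]},{"offset":[0.038,-0.0235,0],"gripper":1,"rotation":[0,0,0]},{"offset":[0.038,-0.0235,0],"gripper":1,"rotation":[0,0,0]},{"offset":[0.038,-0.0235,0],"gripper":1,"rotation":[0,0,0]},{"offset":[0.038,-0.0235,0],"gripper":1,"rotation":[0,0,0]},{"offset":[0.038,-0.0235,0],"gripper":1,"rotation":[0,0,0]},{"offset":[0.038,-0.0235,0],"gripper":1,"rotation":[0,0,0]},{"offset":[0.038,-0.0235,0],"gripper":1,"rotation":[0,0,0]},{"offset":[0.038,-0.0235,0],"gripper":1,"rotation":[0,0,0]},{"offset":[0.038,-0.0235,0],"gripper":1,"rotation":[0,0,0]},{"offset":[0.038,-0.0235,0],"gripper":1,"rotation":[0,0,0]},{"offset":[0.038,-0.0235,0],"gripper":1,"rotation":[0,0,0]}])

```text
clock: 1.7
position: [0.5511, -0.1491, 0.4221]
ee_rot: [0.982, 0.188, -0.0, 0.0]
ft_force: [1.4, -1.2, -0.5]
grip_width: 1.0
grasp_force: 0.0
```

```bash
python3 -c "
from h import *
o=manip.get_obs();print(o['joint_pos'].round(2),o['position'],o['ee_rot'].round(3))"
```

```text
[ 0.54  0.21 -0.44  1.25  0.09  1.69 -1.07] [ 0.55106406 -0.14907115  0.42212449] [ 0.982  0.188 -0.     0.   ]
```

Emit:
jog_arm(deltas=[{"offset":[0.0143,-0.036,0],"gripper":1,"rotation":[0,0,0]},{"offset":[0.0143,-0.036,0],"gripper":1,"rotation":[0,0,0]},{"offset":[0.0143,-0.036,0],"gripper":1,"rotation":[0,0,0]},{"offset":[0.0143,-0.036,0],"gripper":1,"rotation":[0,0,0]},{"offset":[0.0143,-0.036,0],"gripper":1,"rotation":[0,0,0]},{"offset":[0.0143,-0.036,0],"gripper":1,"rotation":[0,0,0]},{"offset":[0.0143,-0.036,0],"gripper":1,"rotation":[0,0,0]},{"offset":[0.0143,-0.036,0],"gripper":1,"rotation":[0,0,-8.5]},{"offset":[0,0,0],"gripper":1,"rotation":[0,0,-8.5]},{"offset":[0,0,0],"gripper":1,"rotation":[0,0,-8.5]},{"offset":[0,0,0],"gripper":1,"rotation":[0,0,-8.5]},{"offset":[0,0,0],"gripper":1,"rotation":[0,0,-8.5]},{"offset":[0,0,0],"gripper":1,"rotation":[0,0,-8.5]},{"offset":[0,0,0],"gripper":1,"rotation":[0,0,-8.5]}])

```text
clock: 3.1
position: [0.5504, 0.1592, 0.4219]
ee_rot: [0.758, 0.653, -0.0, -0.0]
ft_force: [-0.2, -0.3, 0.5]
grip_width: 0.995
grasp_force: 0.0
```

Emit:
jog_arm(deltas=[{"offset":[0,0,0],"gripper":1,"rotation":[0,0,-8.5]},{"offset":[0,0,0],"gripper":1,"rotation":[0,0,-8.5]},{"offset":[0,0,0],"gripper":1,"rotation":[0,0,-8.5]},{"offset":[0,0,0],"gripper":1,"rotation":[0,0,-8.5]},{"offset":[0,0,0],"gripper":1,"rotation":[0,0,-8.5]},{"offset":[0,0,0],"gripper":1,"rotation":[0,0,-8.5]},{"offset":[0,0,0],"gripper":1,"rotation":[0,0,-8.5]},{"offset":[0,0,0],"gripper":1,"rotation":[0,0,-8.5]},{"offset":[0,0,0],"gripper":1,"rotation":[0,0,-8.5]},{"offset":[0,0,0],"gripper":1,"rotation":[0,0,-8.5]},{"offset":[0,0,0],"gripper":1,"rotation":[0,0,-8.0]},{"offset":[0,0,0],"gripper":1,"rotation":[0,0,0]}])

```text
clock: 4.3
position: [0.5505, 0.1591, 0.4219]
ee_rot: [0.05, 0.999, -0.0, -0.0]
ft_force: [-0.2, -0.1, -1.0]
grip_width: 0.999
grasp_force: 0.0
```

```bash
python3 -c "
from h import *
o=manip.get_obs();print(o['clock'],o['joint_pos'].round(2),o['position'],o['ee_rot'].round(3))
cv2.imwrite('pics/w1.png',imaging.camera('wrist'))
import pickle;pickle.dump(o,open('w1.pkl','wb'))"
```

```text
4.3 [ 0.38  0.33 -1.    1.23  0.28  1.73  0.92] [0.55045073 0.15912652 0.42190241] [ 0.05   0.999 -0.    -0.   ]
```

View pics/w1.png

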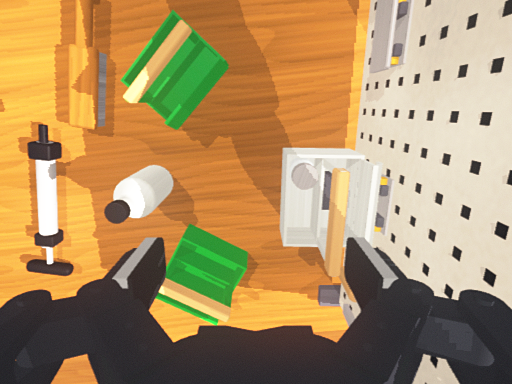

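Handle top spans about (342,168)–(335,275); the hook_b plate is partly visible at the top right (383–410, 0–70). I'll go nearer hook_b for a second view.

Emit:
jog_arm(deltas=[{"offset":[0.035,0.015,0],"gripper":1,"rotation":[0,0,0]},{"offset":[0.035,0.015,0],"gripper":1,"rotation":[0,0,0]},{"offset":[0.035,0.015,0],"gripper":1,"rotation":[0,0,0]},{"offset":[0,0,0],"gripper":1,"rotation":[0,0,0]}])

```text
clock: 4.75
position: [0.4465, 0.2188, 0.4233]
ee_rot: [0.05, 0.999, -0.001, 0.001]
ft_force: [0.1, -0.3, 0.4]
grip_width: 1.001
grasp_force: 0.0
```

```bash
python3 -c "
from h import *
o=manip.get_obs();print(o['clock'],o['joint_pos'].round(2),o['position'],o['ee_rot'].round(3))
cv2.imwrite('pics/w2.png',imaging.camera('wrist'))
import pickle;pickle.dump(o,open('w2.pkl','wb'))
a=cv2.imread('pics/w1.png')[:300,270:470];b=cv2.imread('pics/w2.png')[:300,270:470]
cv2.imwrite('pics/z2.png',cv2.resize(np.hstack([a,b]),None,fx=2,fy=2,interpolation=cv2.INTER_CUBIC))"
```

```text
4.75 [ 0.46  0.1  -1.08  1.41  0.1   1.68  0.86] [0.44650535 0.21876313 0.42332435] [ 0.05   0.999 -0.001  0.001]
```

View pics/z2.png

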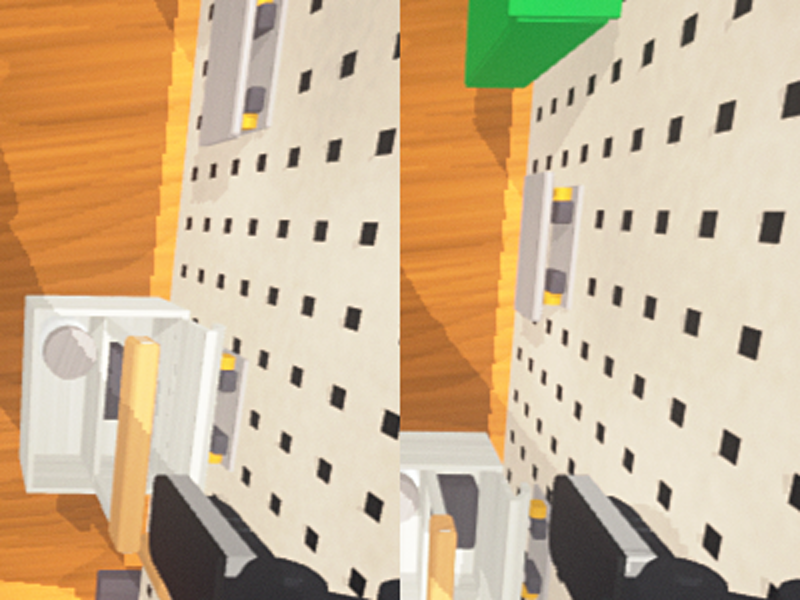

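```bash
python3 - <<'E'
from h import *; import pickle
o1,o2=(pickle.load(open(f'w{i}.pkl','rb')) for i in(1,2))
A=lambda u,v:ray("wrist",(270+u/2,v/2),o1);B=lambda u,v:ray("wrist",(270+(u-400)/2,v/2),o2)
S=lambda *p:ray("scene",p);T=lambda *p:ray("top",p)
print("handle near",tri(A(142,338),B(441,517)),tri(A(142,338),B(441,517),S(366,180),T(152,192)))
print("handle far",tri(A(124,548),S(363.5,215),T(158,148)))
print("plateb far",tri(A(241,132),B(541,318)))
z=tri(A(241,132),B(541,318))[0][2]
for zz in(z,.187):
  p,q=onz(B(549,172),zz),onz(B(541,318),zz);print(zz,p,q,np.linalg.norm(p-q),np.degrees(np.arctan2((q-p)[1],(q-p)[0])))
for zz in(.235,.245):
  p,q=onz(A(142,338),zz),onz(A(124,548),zz);print(zz,p,q,np.linalg.norm(p-q),np.degrees(np.arctan2((q-p)[1],(q-p)[0])))
# lip outer edge of caddy / screws
print("screws b far",tri(A(250,121),B(555,298)),"a near",tri(A(228,362),B(537,508)))
# board holes just left of / below plate
E
```

```text
handle near (array([0.5556, 0.2514, 0.2343]), np.float64(0.001)) (array([0.5553, 0.2494, 0.2408]), np.float64(0.0054))
handle far (array([0.6791, 0.2376, 0.2395]), np.float64(0.0005))
plateb far (array([0.4535, 0.3265, 0.1793]), np.float64(0.0001))
0.1793 [0.36696574 0.3330951  0.1793    ] [0.45344205 0.32642019 0.1793    ] 0.08673353612714746 -4.413778264666975
0.187 [0.36716599 0.33090494 0.187     ] [0.45186475 0.32436724 0.187     ] 0.08495070107260137 -4.4137782646669725
0.235 [0.55605519 0.25211258 0.235     ] [0.68223027 0.23852633 0.235     ] 0.12690443726865042 -6.145801975335656
0.245 [0.55369432 0.24942514 0.245     ] [0.67589787 0.23626653 0.245     ] 0.12290995303155534 -6.145801975335655
screws b far (array([0.446 , 0.3425, 0.1548]), np.float64(0.0)) a near (array([0.593 , 0.3249, 0.1673]), np.float64(0.0014))
```

Emit:
jog_arm(deltas=[{"offset":[-0.042,0.0104,0.01],"gripper":1,"rotation":[0,0,0]},{"offset":[-0.042,0.0104,0.02],"gripper":1,"rotation":[0,0,0]},{"offset":[-0.042,0.0104,0.02],"gripper":1,"rotation":[0,0,0]},{"offset":[-0.041,0.0103,0.02],"gripper":1,"rotation":[0,0,0]},{"offset":[0,0,0.043],"gripper":1,"rotation":[0,0,0]},{"offset":[0,0,0],"gripper":1,"rotation":[0,0,0]},{"offset":[0,0,0],"gripper":1,"rotation":[0,0,0]}])

```text
clock: 5.5
position: [0.6208, 0.2385, 0.3094]
ee_rot: [0.052, 0.999, -0.0, -0.001]
ft_force: [-0.1, -0.2, 1.3]
grip_width: 1.003
grasp_force: 0.0
```

```bash
python3 -c "
from h import *
o=manip.get_obs();print(o['clock'],o['joint_pos'].round(2),o['position'],o['ee_rot'].round(3))
im=imaging.camera('wrist');cv2.imwrite('pics/w3.png',im)
import pickle;pickle.dump(o,open('w3.pkl','wb'))
cv2.imwrite('pics/z3.png',cv2.resize(im[40:340,130:400],None,fx=2,fy=2,interpolation=cv2.INTER_CUBIC))"
```

```text
5.5 [ 0.17  0.57 -0.98  1.19  0.46  1.61  0.76] [0.62082968 0.23845547 0.30939623] [ 0.052  0.999 -0.    -0.001]
```

View pics/z3.png

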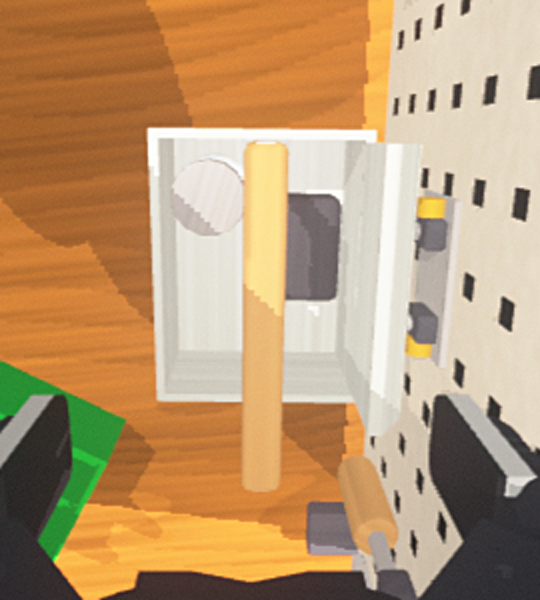

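```bash
python3 - <<'E'
from h import *; import pickle
o1,o2,o3=(pickle.load(open(f'w{i}.pkl','rb')) for i in(1,2,3))
A=lambda u,v:ray("wrist",(270+u/2,v/2),o1);B=lambda u,v:ray("wrist",(270+(u-400)/2,v/2),o2)
C=lambda u,v:ray("wrist",(130+u/2,40+v/2),o3)
print(tri(A(142,338),C(267,146)),tri(B(441,517),C(267,146)),tri(A(124,548),C(261,488)))
for zz in(.235,.24,.245):
  p,q=onz(C(267,146),zz),onz(C(261,488),zz);print(zz,(p+q)/2,np.linalg.norm(p-q),np.degrees(np.arctan2((q-p)[1],(q-p)[0])))
E
```

```text
(array([0.5566, 0.2518, 0.2346]), np.float64(0.0006)) (array([0.5572, 0.2512, 0.2302]), np.float64(0.0004)) (array([0.6789, 0.2371, 0.242 ]), np.float64(0.0009))
0.235 [0.62076205 0.24412077 0.235     ] 0.1282792457618056 -6.564146155052989
0.24 [0.61907618 0.24417751 0.24      ] 0.12515408560147417 -6.564146155052981
0.245 [0.61739031 0.24423425 0.245     ] 0.12202892544114262 -6.5641461550530185
```

Emit:
jog_arm(deltas=[{"offset":[0.0026,0.0055,0],"gripper":0.7,"rotation":[0,0,0]},{"offset":[0,0,0.03],"gripper":0.7,"rotation":[0,0,0]},{"offset":[0,0,0.03],"gripper":0.7,"rotation":[0,0,0]},{"offset":[0,0,0.02],"gripper":0.7,"rotation":[0,0,0]},{"offset":[0,0,0.007],"gripper":0.7,"rotation":[0,0,0]},{"offset":[0,0,0],"gripper":0.7,"rotation":[0,0,0]},{"offset":[0,0,0],"gripper":0.7,"rotation":[0,0,0]},{"offset":[0,0,0],"gripper":0.7,"rotation":[0,0,0]}], newtons=80)

```text
clock: 6.35
position: [0.6194, 0.2453, 0.2241]
ee_rot: [0.051, 0.999, 0.0, 0.001]
ft_force: [-0.5, 0.5, 0.3]
grip_width: 0.701
grasp_force: 0.0
```

Emit:
jog_arm(deltas=[{"offset":[0,0,0],"gripper":0.4,"rotation":[0,0,0]},{"offset":[0,0,0],"gripper":0.3,"rotation":[0,0,0]},{"offset":[0,0,0],"gripper":0.2,"rotation":[0,0,0]},{"offset":[0,0,0],"gripper":0,"rotation":[0,0,0]},{"offset":[0,0,0],"gripper":0,"rotation":[0,0,0]},{"offset":[0,0,0],"gripper":0,"rotation":[0,0,0]},{"offset":[0,0,0],"gripper":0,"rotation":[0,0,0]},{"offset":[0,0,0],"gripper":0,"rotation":[0,0,0]}])

```text
clock: 7.15
position: [0.6191, 0.243, 0.2228]
ee_rot: [0.052, 0.999, -0.001, -0.0]
ft_force: [-4.5, -6.5, 5.8]
grip_width: 0.155
grasp_force: 78.8
```

Emit:
jog_arm(deltas=[{"offset":[0,-0.001,-0.003],"gripper":0,"rotation":[0,0,0]},{"offset":[0,-0.001,-0.004],"gripper":0,"rotation":[0,0,0]},{"offset":[0,0,-0.005],"gripper":0,"rotation":[0,0,0]},{"offset":[0,0,-0.005],"gripper":0,"rotation":[0,0,0]},{"offset":[0,0,-0.005],"gripper":0,"rotation":[0,0,0]},{"offset":[0,0,-0.005],"gripper":0,"rotation":[0,0,0]},{"offset":[0,0,-0.005],"gripper":0,"rotation":[0,0,0]},{"offset":[0,0,-0.005],"gripper":0,"rotation":[0,0,0]},{"offset":[0,0,0],"gripper":0,"rotation":[0,0,0]},{"offset":[0,0,0],"gripper":0,"rotation":[0,0,0]}])

```text
clock: 8.15
position: [0.6188, 0.2428, 0.2594]
ee_rot: [0.051, 0.999, 0.0, 0.0]
ft_force: [0.3, -0.3, -4.0]
grip_width: 0.157
grasp_force: 78.2
```

Emit:
jog_arm(deltas=[{"offset":[0,-0.005,-0.01],"gripper":0,"rotation":[0,0,0]},{"offset":[0,-0.01,-0.01],"gripper":0,"rotation":[0,0,0]},{"offset":[0,-0.015,-0.01],"gripper":0,"rotation":[0,0,0]},{"offset":[0,-0.015,0],"gripper":0,"rotation":[0,0,0]},{"offset":[0.005,-0.01,0],"gripper":0,"rotation":[0,0,0]},{"offset":[0.01,-0.005,0],"gripper":0,"rotation":[0,0,0]},{"offset":[0.015,0,0],"gripper":0,"rotation":[0,0,0]},{"offset":[0.02,0,0],"gripper":0,"rotation":[0,0,0]},{"offset":[0.02,0,0],"gripper":0,"rotation":[0,0,0]},{"offset":[0.02,0,0],"gripper":0,"rotation":[0,0,0]},{"offset":[0.02,0,0],"gripper":0,"rotation":[0,0,0]},{"offset":[0.02,0,0],"gripper":0,"rotation":[0,0,0]},{"offset":[0.02,0,0],"gripper":0,"rotation":[0,0,0]},{"offset":[0.02,0,0],"gripper":0,"rotation":[0,0,0]},{"offset":[0.02,0,0],"gripper":0,"rotation":[0,0,0]},{"offset":[0.015,0,0],"gripper":0,"rotation":[0,0,0]},{"offset":[0.007,0,0],"gripper":0,"rotation":[0,0,0]},{"offset":[0,0,0],"gripper":0,"rotation":[0,0,0]},{"offset":[0,0,0],"gripper":0,"rotation":[0,0,0]}])

```text
clock: 10.05
position: [0.4019, 0.2044, 0.2894]
ee_rot: [0.051, 0.999, -0.001, 0.001]
ft_force: [-0.1, -0.4, -3.2]
grip_width: 0.155
grasp_force: 78.2
```

```bash
python3 -c "
from h import *
o=manip.get_obs();print(o['clock'],o['joint_pos'].round(2),o['position'],o['ee_rot'].round(4),o['ft_force'])
w=imaging.camera('wrist');s=imaging.camera('scene');t=imaging.camera('top');cv2.imwrite('pics/w4.png',w);cv2.imwrite('pics/s4.png',s);cv2.imwrite('pics/t4.png',t)
import pickle;pickle.dump(o,open('w4.pkl','wb'))
c=lambda im,a:cv2.resize(im[a[1]:a[3],a[0]:a[2]],(260,300) if a[2]-a[0]<140 else (520,600),interpolation=cv2.INTER_CUBIC)
cv2.imwrite('pics/z4.png',np.hstack([c(w,(200,20,460,320)),np.vstack([c(s,(310,90,440,240)),c(t,(90,180,220,330))])]))"
```

```text
10.05 [ 0.66 -0.07 -1.16  1.77 -0.06  1.39  0.98] [0.40185374 0.20441321 0.28938686] [ 5.130e-02  9.987e-01 -6.000e-04  6.000e-04] [-0.11462214 -0.44370522 -3.16009193]
```

View pics/z4.png

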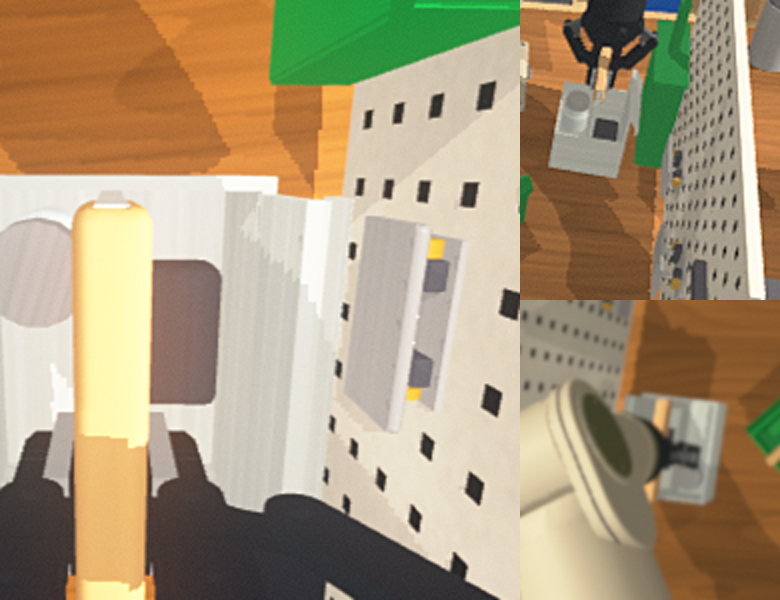

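```bash
python3 - <<'E'
from h import *; import pickle
o1,o2,o4=(pickle.load(open(f'w{i}.pkl','rb')) for i in(1,2,4))
A=lambda u,v:ray("wrist",(270+u/2,v/2),o1)
B=lambda u,v:ray("wrist",(270+(u-400)/2,v/2),o2);D=lambda u,v:ray("wrist",(200+u/2,20+v/2),o4)
n=tri(B(549,172),D(424,222));f=tri(A(241,132),B(541,318),D(396,431));print(n,f)
m=(n[0]+f[0])/2; print(m,np.linalg.norm(n[0]-f[0]))
q=R.from_quat(o4['ee_rot']); print("tool-frame vec TCP->plate mid",q.inv().apply(m-o4['position']),"edge dir tool",q.inv().apply(f[0]-n[0]))
E
```

```text
(array([0.3662, 0.3352, 0.1736]), np.float64(0.0008)) (array([0.4537, 0.326 , 0.1788]), np.float64(0.0015))
[0.40995 0.3306  0.1762 ] 0.08813586103283948
tool-frame vec TCP->plate mid [0.0049984  0.12648402 0.11303419] edge dir tool [-0.08798819 -0.00019959 -0.00509601]
```

Caddy is held level with jar and tin inside; the plate ridge runs (424,222)–(396,431) in the crop, square to the tool, about 73 mm ahead of the back wall. Lowering to about 28 mm above home and approaching.

Emit:
jog_arm(deltas=[{"offset":[0,0,0.01],"gripper":0,"rotation":[0,0,0]},{"offset":[0,0,0.015],"gripper":0,"rotation":[0,0,0]},{"offset":[0,0.005,0.015],"gripper":0,"rotation":[0,0,0]},{"offset":[0,0.01,0.005],"gripper":0,"rotation":[0,0,0]},{"offset":[0,0.015,0],"gripper":0,"rotation":[0,0,0]},{"offset":[0,0.015,0],"gripper":0,"rotation":[0,0,0]},{"offset":[0,0.01,0],"gripper":0,"rotation":[0,0,0]},{"offset":[0,0.005,0],"gripper":0,"rotation":[0,0,0]},{"offset":[0,0,0],"gripper":0,"rotation":[0,0,0]},{"offset":[0,0,0],"gripper":0,"rotation":[0,0,0]}])

```text
clock: 11.2
position: [0.4078, 0.264, 0.2439]
ee_rot: [0.051, 0.999, -0.0, -0.0]
ft_force: [0.6, -0.2, -4.0]
grip_width: 0.151
grasp_force: 78.3
```

Emit:
jog_arm(deltas=[{"offset":[0,0.002,0],"gripper":0,"rotation":[0,0,0]},{"offset":[0,0.002,0],"gripper":0,"rotation":[0,0,0]},{"offset":[0,0.001,0],"gripper":0,"rotation":[0,0,0]},{"offset":[0,0,0],"gripper":0,"rotation":[0,0,0]},{"offset":[0,0,0],"gripper":0,"rotation":[0,0,0]}])

```text
clock: 11.7
position: [0.4084, 0.2693, 0.2443]
ee_rot: [0.051, 0.999, -0.0, 0.0]
ft_force: [0.6, 0.7, -4.1]
grip_width: 0.157
grasp_force: 78.3
```

Emit:
jog_arm(deltas=[{"offset":[0,0.002,0],"gripper":0,"rotation":[0,0,0]},{"offset":[0,0.001,0],"gripper":0,"rotation":[0,0,0]},{"offset":[0,0.001,0],"gripper":0,"rotation":[0,0,0]},{"offset":[0,0,0],"gripper":0,"rotation":[0,0,0]},{"offset":[0,0,0],"gripper":0,"rotation":[0,0,0]}])

```text
clock: 12.2
position: [0.4087, 0.2734, 0.2443]
ee_rot: [0.051, 0.999, -0.0, -0.0]
ft_force: [-0.1, -0.4, -3.4]
grip_width: 0.152
grasp_force: 78.3
```

Emit:
jog_arm(deltas=[{"offset":[0,0.001,0],"gripper":0,"rotation":[0,0,0]},{"offset":[0,0.001,0],"gripper":0,"rotation":[0,0,0]},{"offset":[0,0,0],"gripper":0,"rotation":[0,0,0]},{"offset":[0,0,0],"gripper":0,"rotation":[0,0,0]}])

```text
clock: 12.6
position: [0.409, 0.2752, 0.2443]
ee_rot: [0.051, 0.999, -0.0, 0.0]
ft_force: [-0.4, -0.7, -3.3]
grip_width: 0.155
grasp_force: 78.3
```

Emit:
jog_arm(deltas=[{"offset":[0,0.001,0],"gripper":0,"rotation":[0,0,0]},{"offset":[0,0,0],"gripper":0,"rotation":[0,0,0]},{"offset":[0,0,0],"gripper":0,"rotation":[0,0,0]}])

```text
clock: 12.9
position: [0.4091, 0.2757, 0.2442]
ee_rot: [0.051, 0.999, -0.001, -0.0]
ft_force: [-1.7, -4.5, -1.2]
grip_width: 0.154
grasp_force: 78.7
```

Emit:
jog_arm(deltas=[{"offset":[0,-0.0005,0.002],"gripper":0,"rotation":[0,0,0]},{"offset":[0,0,0.002],"gripper":0,"rotation":[0,0,0]},{"offset":[0,0,0.002],"gripper":0,"rotation":[0,0,0]},{"offset":[0,0,0],"gripper":0,"rotation":[0,0,0]},{"offset":[0,0,0],"gripper":0,"rotation":[0,0,0]}])

```text
clock: 13.4
position: [0.4091, 0.2756, 0.2381]
ee_rot: [0.051, 0.999, -0.0, -0.0]
ft_force: [2.2, -3.1, -4.8]
grip_width: 0.156
grasp_force: 78.3
```

Emit:
jog_arm(deltas=[{"offset":[0,0,0.002],"gripper":0,"rotation":[0,0,0]},{"offset":[0,0,0.002],"gripper":0,"rotation":[0,0,0]},{"offset":[0,0,0],"gripper":0,"rotation":[0,0,0]},{"offset":[0,0,0],"gripper":0,"rotation":[0,0,0]}])

```text
clock: 13.8
position: [0.4091, 0.2757, 0.2342]
ee_rot: [0.051, 0.999, -0.0, 0.0]
ft_force: [1.0, -4.3, -4.3]
grip_width: 0.153
grasp_force: 78.4
```

Emit:
jog_arm(deltas=[{"offset":[0,-0.0003,0.002],"gripper":0,"rotation":[0,0,0]},{"offset":[0,0,0.001],"gripper":0,"rotation":[0,0,0]},{"offset":[0,0,0],"gripper":0,"rotation":[0,0,0]},{"offset":[0,0,0],"gripper":0,"rotation":[0,0,0]}])

```text
clock: 14.2
position: [0.409, 0.2755, 0.2312]
ee_rot: [0.051, 0.999, -0.0, 0.0]
ft_force: [0.6, -3.8, -3.8]
grip_width: 0.152
grasp_force: 78.5
```

Emit:
jog_arm(deltas=[{"offset":[0,0,0.002],"gripper":0,"rotation":[0,0,0]},{"offset":[0,0,0.001],"gripper":0,"rotation":[0,0,0]},{"offset":[0,0,0],"gripper":0,"rotation":[0,0,0]},{"offset":[0,0,0],"gripper":0,"rotation":[0,0,0]}])

```text
clock: 14.6
position: [0.409, 0.2755, 0.2282]
ee_rot: [0.051, 0.999, 0.0, -0.0]
ft_force: [0.6, -4.0, -3.4]
grip_width: 0.153
grasp_force: 78.4
```

Emit:
jog_arm(deltas=[{"offset":[0,0,0.002],"gripper":0,"rotation":[0,0,0]},{"offset":[0,0,0.001],"gripper":0,"rotation":[0,0,0]},{"offset":[0,0,0],"gripper":0,"rotation":[0,0,0]},{"offset":[0,0,0],"gripper":0,"rotation":[0,0,0]}])

```text
clock: 15.0
position: [0.409, 0.2755, 0.2252]
ee_rot: [0.051, 0.999, -0.0, -0.0]
ft_force: [0.6, -3.3, -3.6]
grip_width: 0.15
grasp_force: 78.4
```

Emit:
jog_arm(deltas=[{"offset":[0,0,0.002],"gripper":0,"rotation":[0,0,0]},{"offset":[0,0,0.001],"gripper":0,"rotation":[0,0,0]},{"offset":[0,0,0],"gripper":0,"rotation":[0,0,0]},{"offset":[0,0,0],"gripper":0,"rotation":[0,0,0]}])

```text
clock: 15.4
position: [0.409, 0.2755, 0.2222]
ee_rot: [0.051, 0.999, -0.0, 0.0]
ft_force: [0.2, -4.0, -3.3]
grip_width: 0.155
grasp_force: 78.4
```

Emit:
jog_arm(deltas=[{"offset":[0,0,0.002],"gripper":0,"rotation":[0,0,0]},{"offset":[0,0,0.001],"gripper":0,"rotation":[0,0,0]},{"offset":[0,0,0],"gripper":0,"rotation":[0,0,0]},{"offset":[0,0,0],"gripper":0,"rotation":[0,0,0]}])

```text
clock: 15.8
position: [0.409, 0.2755, 0.2192]
ee_rot: [0.051, 0.999, -0.0, 0.0]
ft_force: [0.4, -4.5, -3.2]
grip_width: 0.155
grasp_force: 78.5
```

Emit:
jog_arm(deltas=[{"offset":[0,0,0.001],"gripper":0,"rotation":[0,0,0]},{"offset":[0,0,0.001],"gripper":0,"rotation":[0,0,0]},{"offset":[0,0,0],"gripper":0,"rotation":[0,0,0]},{"offset":[0,0,0],"gripper":0,"rotation":[0,0,0]}])

```text
clock: 16.2
position: [0.409, 0.2755, 0.2173]
ee_rot: [0.051, 0.999, -0.0, 0.0]
ft_force: [0.8, -4.4, -2.7]
grip_width: 0.153
grasp_force: 78.6
```

Emit:
jog_arm(deltas=[{"offset":[0,0,0.001],"gripper":0,"rotation":[0,0,0]},{"offset":[0,0,0.001],"gripper":0,"rotation":[0,0,0]},{"offset":[0,0,0],"gripper":0,"rotation":[0,0,0]},{"offset":[0,0,0],"gripper":0,"rotation":[0,0,0]}])

```text
clock: 16.6
position: [0.4091, 0.2755, 0.2153]
ee_rot: [0.051, 0.999, -0.0, 0.0]
ft_force: [0.1, -4.7, -2.3]
grip_width: 0.153
grasp_force: 78.6
```

Emit:
jog_arm(deltas=[{"offset":[0,0,0.001],"gripper":0,"rotation":[0,0,0]},{"offset":[0,0,0.0005],"gripper":0,"rotation":[0,0,0]},{"offset":[0,0,0],"gripper":0,"rotation":[0,0,0]},{"offset":[0,0,0],"gripper":0,"rotation":[0,0,0]}])

```text
clock: 17.0
position: [0.409, 0.2755, 0.2138]
ee_rot: [0.051, 0.999, -0.0, 0.0]
ft_force: [0.2, -5.4, -1.9]
grip_width: 0.153
grasp_force: 78.8
```

Emit:
jog_arm(deltas=[{"offset":[0,0,0.001],"gripper":0,"rotation":[0,0,0]},{"offset":[0,0,0.0005],"gripper":0,"rotation":[0,0,0]},{"offset":[0,0,0],"gripper":0,"rotation":[0,0,0]},{"offset":[0,0,0],"gripper":0,"rotation":[0,0,0]}])

```text
clock: 17.4
position: [0.409, 0.2755, 0.2123]
ee_rot: [0.051, 0.999, -0.0, 0.0]
ft_force: [-0.9, -5.1, -1.8]
grip_width: 0.152
grasp_force: 78.9
```

Emit:
jog_arm(deltas=[{"offset":[0,0,0.001],"gripper":0,"rotation":[0,0,0]},{"offset":[0,0,0],"gripper":0,"rotation":[0,0,0]},{"offset":[0,0,0],"gripper":0,"rotation":[0,0,0]}])

```text
clock: 17.7
position: [0.4091, 0.2754, 0.2113]
ee_rot: [0.051, 0.999, -0.0, 0.0]
ft_force: [0.8, -5.0, -2.4]
grip_width: 0.153
grasp_force: 78.7
```

Emit:
jog_arm(deltas=[{"offset":[0,0,0.001],"gripper":0,"rotation":[0,0,0]},{"offset":[0,0,0],"gripper":0,"rotation":[0,0,0]},{"offset":[0,0,0],"gripper":0,"rotation":[0,0,0]}])

```text
clock: 18.0
position: [0.4091, 0.2755, 0.2103]
ee_rot: [0.051, 0.999, -0.0, 0.0]
ft_force: [1.0, -5.4, -1.9]
grip_width: 0.156
grasp_force: 78.7
```

Emit:
jog_arm(deltas=[{"offset":[0,0,0.001],"gripper":0,"rotation":[0,0,0]},{"offset":[0,0,0],"gripper":0,"rotation":[0,0,0]},{"offset":[0,0,0],"gripper":0,"rotation":[0,0,0]}])

```text
clock: 18.3
position: [0.4091, 0.2754, 0.2093]
ee_rot: [0.051, 0.999, -0.0, 0.0]
ft_force: [0.7, -4.9, -1.7]
grip_width: 0.15
grasp_force: 78.7
```

Emit:
jog_arm(deltas=[{"offset":[0,0,0.001],"gripper":0,"rotation":[0,0,0]},{"offset":[0,0,0],"gripper":0,"rotation":[0,0,0]},{"offset":[0,0,0],"gripper":0,"rotation":[0,0,0]}])

```text
clock: 18.6
position: [0.4091, 0.2754, 0.2083]
ee_rot: [0.051, 0.999, -0.0, 0.0]
ft_force: [0.9, -4.7, -1.9]
grip_width: 0.154
grasp_force: 78.7
```

Emit:
jog_arm(deltas=[{"offset":[0,0,0.001],"gripper":0,"rotation":[0,0,0]},{"offset":[0,0,0],"gripper":0,"rotation":[0,0,0]},{"offset":[0,0,0],"gripper":0,"rotation":[0,0,0]}])

```text
clock: 18.9
position: [0.4091, 0.2754, 0.2073]
ee_rot: [0.051, 0.999, -0.0, 0.0]
ft_force: [0.9, -5.5, -2.0]
grip_width: 0.153
grasp_force: 78.7
```

Emit:
jog_arm(deltas=[{"offset":[0,0,0.001],"gripper":0,"rotation":[0,0,0]},{"offset":[0,0,0],"gripper":0,"rotation":[0,0,0]},{"offset":[0,0,0],"gripper":0,"rotation":[0,0,0]}])

```text
clock: 19.2
position: [0.4091, 0.2754, 0.2063]
ee_rot: [0.051, 0.999, -0.0, 0.0]
ft_force: [0.9, -5.7, -1.8]
grip_width: 0.156
grasp_force: 78.7
```

No hard stop yet at z 0.206, lower than estimated; I'll look before going further.

```bash
python3 -c "
from h import *
o=manip.get_obs();print(o['clock'],o['position'],o['ee_rot'].round(4),o['ft_force'],o['torque'])
w=imaging.camera('wrist');s=imaging.camera('scene');cv2.imwrite('pics/w5.png',w);cv2.imwrite('pics/s5.png',s)
import pickle;pickle.dump(o,open('w5.pkl','wb'))
c=lambda im,a,f:cv2.resize(im[a[1]:a[3],a[0]:a[2]],None,fx=f,fy=f,interpolation=cv2.INTER_CUBIC)
cv2.imwrite('pics/z5.png',np.hstack([c(w,(280,80,440,280),3),c(s,(340,110,416,260),4)[:600,:310]]))"
```

```text
19.2 [0.40907287 0.27544641 0.20631414] [ 5.110e-02  9.987e-01 -1.000e-04  1.000e-04] [ 0.9189741  -5.65639161 -1.7938871 ] [-1.220894   -0.21065732 -0.26667145]
```

View pics/z5.png

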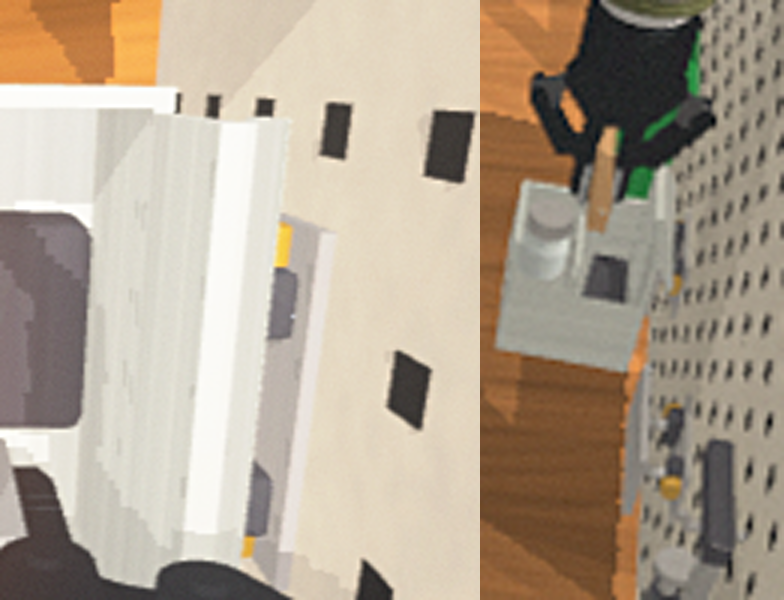

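The lip hides the plate, with only pins and foot visible behind it, as it was on hook_a, so the lip is over the plate. Continuing down.

Emit:
jog_arm(deltas=[{"offset":[0,-0.0003,0.001],"gripper":0,"rotation":[0,0,0]},{"offset":[0,0,0],"gripper":0,"rotation":[0,0,0]},{"offset":[0,0,0],"gripper":0,"rotation":[0,0,0]}])

```text
clock: 19.6
position: [0.409, 0.2753, 0.2053]
ee_rot: [0.051, 0.999, 0.0, 0.0]
ft_force: [0.9, -2.7, -2.5]
grip_width: 0.15
grasp_force: 78.7
```

Emit:
jog_arm(deltas=[{"offset":[0,0,0.001],"gripper":0,"rotation":[0,0,0]},{"offset":[0,0,0],"gripper":0,"rotation":[0,0,0]},{"offset":[0,0,0],"gripper":0,"rotation":[0,0,0]}])

```text
clock: 19.9
position: [0.409, 0.2753, 0.2042]
ee_rot: [0.051, 0.999, 0.0, 0.0]
ft_force: [0.7, -3.3, -2.6]
grip_width: 0.153
grasp_force: 78.5
```

Emit:
jog_arm(deltas=[{"offset":[0,0,0.001],"gripper":0,"rotation":[0,0,0]},{"offset":[0,0,0],"gripper":0,"rotation":[0,0,0]},{"offset":[0,0,0],"gripper":0,"rotation":[0,0,0]}])

```text
clock: 20.2
position: [0.409, 0.2754, 0.2036]
ee_rot: [0.051, 0.999, 0.0, 0.0]
ft_force: [-0.9, -5.0, 3.9]
grip_width: 0.155
grasp_force: 79.2
```

Emit:
jog_arm(deltas=[{"offset":[0,0,0],"gripper":0,"rotation":[0,0,0]},{"offset":[0,0,0],"gripper":0,"rotation":[0,0,0]}], newtons=20)

```text
clock: 20.4
position: [0.409, 0.2753, 0.2036]
ee_rot: [0.051, 0.999, 0.0, 0.0]
ft_force: [-0.3, -4.4, 2.2]
grip_width: 0.151
grasp_force: 79.2
```

Emit:
jog_arm(deltas=[{"offset":[0,0,0],"gripper":0.25,"rotation":[0,0,0]},{"offset":[0,0,0],"gripper":0.4,"rotation":[0,0,0]},{"offset":[0,0,0],"gripper":0.6,"rotation":[0,0,0]},{"offset":[0,0,0],"gripper":0.6,"rotation":[0,0,0]},{"offset":[0,0,0],"gripper":0.6,"rotation":[0,0,0]}])

```text
clock: 20.9
position: [0.4089, 0.2754, 0.2033]
ee_rot: [0.051, 0.999, 0.0, 0.0]
ft_force: [0.1, -0.1, 0.1]
grip_width: 0.6
grasp_force: 0.0
```

Emit:
jog_arm(deltas=[{"offset":[0,0,-0.01],"gripper":0.6,"rotation":[0,0,0]},{"offset":[0,0,-0.02],"gripper":0.6,"rotation":[0,0,0]},{"offset":[0,0,-0.03],"gripper":0.6,"rotation":[0,0,0]},{"offset":[0,0,-0.04],"gripper":0.6,"rotation":[0,0,0]},{"offset":[0,0,-0.04],"gripper":0.6,"rotation":[0,0,0]},{"offset":[-0.02,-0.03,0],"gripper":0.6,"rotation":[0,0,0]},{"offset":[-0.02,-0.03,0],"gripper":0.6,"rotation":[0,0,0]},{"offset":[-0.02,-0.03,0],"gripper":0.6,"rotation":[0,0,0]},{"offset":[0,0,0],"gripper":0.6,"rotation":[0,0,0]},{"offset":[0,0,0],"gripper":0.6,"rotation":[0,0,0]},{"offset":[0,0,0],"gripper":0.6,"rotation":[0,0,0]},{"offset":[0,0,0],"gripper":0.6,"rotation":[0,0,0]}])

```text
clock: 22.1
position: [0.4589, 0.1808, 0.3436]
ee_rot: [0.05, 0.999, -0.0, 0.0]
ft_force: [-0.5, 0.8, 0.3]
grip_width: 0.601
grasp_force: 0.0
```

```bash
python3 -c "
from h import *
o=manip.get_obs();print(o['clock'],o['position'],o['ft_force'])
w=imaging.camera('wrist');s=imaging.camera('scene');cv2.imwrite('pics/w6.png',w)
c=lambda im,a,f:cv2.resize(im[a[1]:a[3],a[0]:a[2]],None,fx=f,fy=f,interpolation=cv2.INTER_CUBIC)
cv2.imwrite('pics/z6.png',np.hstack([c(w,(250,0,490,300),2),c(s,(340,110,416,260),4)[:600,:310]]))"
```

```text
22.1 [0.45891627 0.18078177 0.34359712] [-0.45870481  0.78170499  0.29338374]
```

View pics/z6.png

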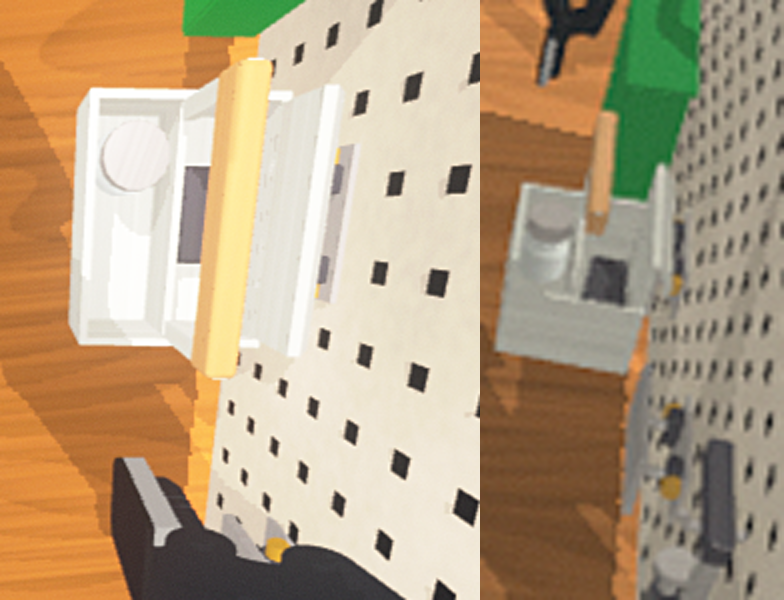

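The caddy hangs square and level on hook_b, with the lip at (315,220) in the crop and the jar and tin in place. The gripper is clear of it, so I'm handing in.

```bash
python3 -c "
from workcell import workorder
print(workorder.hand_in())"
```

```text
the job is handed in; nothing more can be done
None
```

The caddy is rehung on hook_b and let go, and in the last pictures it looked level and square with the jar and tin still in it. I handed the job in at about 22 s on the robot clock; the hand-in gave no verdict.

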